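# Stow the blue scrubbing brush under the slatted riser

## Robot

A 6-joint arm with a two-finger parallel gripper is mounted at the origin on the work surface. World frame = base frame: x ahead of the robot, y to its left, z up, the work surface at z = 0. Lengths are in m, angles in rad, forces in N, time in s.
With the tool pointing down it reaches from about 0.25 to 0.8 m from the base axis. Payload 8.5 kg.
Tool frame: the origin (TCP) lies midway between the tips of the shut fingers; the grasp point (between the pads) lies 19 mm behind it; z points along the fingers, y is the line along which they close (so a half turn about z gives the same grasp; the last joint's range is limited). The gripper opens to 85 mm and grips with 20 to 120 N. Pads are 22 mm wide; open, the fingers measure 114 mm over their backs; the gripper's body (76 mm by 85 mm) begins 54 mm behind the grasp point. The pads swing forward as they close: fully open they stand 13 mm farther back than shut.
Start: joints at [1.172, 0.238, -0.013, 1.319, 0, 1.571], TCP at [0.204, 0.484, 0.231] pointing down, gripper open.
Joint ranges: [-2.66, 2.66], [-1.03, 1.9], [-1.14, 1.46], [-1.82, 2.27], [-1.45, 1.34], [-3.14, 3.14]. Speed limits (rad/s): [2.22, 2.22, 2.79, 3.14, 3.14, 3.14].

## Interface

Orientations are given as a unit quaternion [w, x, y, z].
In Python, from bench import manip, optics gives the robot as it stands.
- The arm moves only by the tool carry_out, never from a script. Its arguments are lists of equal length, an entry for each row: "delta_pos": the shift along the tool's x, y, z in mm, a list of three; "twist": the turn, a rotation vector about the tool's x, y, z in rad, a list of three; "hand": the finger opening in mm, from 0 to 85.4. In form: {"delta_pos": [[tx, ty, tz], ...], "twist": [[wx, wy, wz], ...], "hand": [hand, ...]}. A call has 1 to 8 rows; each row shifts and turns the commanded pose from where the row before left it, along the tool's axes as they then stand; what a row does not reach is not made up. A row lasts 1/12 s, in which the tool goes at most 41.7 mm and 7.16 degrees, less where a joint would pass 70% of its speed; a pose out of reach is approached as far as the arm can. A call is refused whole if a number of a shift passes 41.7 or a number of a turn 0.125, either way. A call with a gripper value outside its range is refused whole. The fingers move at their own pace and stop on an object; the grip force is fixed at half the most. Time passes only in rows, so rows that do not move let the fingers close. It gives the time, the measured TCP pose, the force, the opening and the grip force at its end, in the units of the state.
- manip.get_obs(): the state, without advancing time (a new reading comes with each control period).
- optics.get_image(name): name is "scene" or "top" or "wrist"; returns a dict with "color" (480x640x3 uint8, red, green, blue), "fx", "fy", "cx", "cy" (pixels), "eye" and "orientation" of the camera in the world. Camera axes: x right, y down, z forward; pixel columns grow to the right and rows downward; lengths in m; the calibration is good to about 2 mm. A picture is of the moment at which its call begins. There is no depth.
- manip.hand_in(): hands the job in; it is judged then, once.
The state is a dict: "time_s": time; "q": joint angles; "dq": joint speeds; "tau": joint torques, N m; "tool_pos": TCP position; "orientation": TCP orientation; "wrist_force": force on the tool from outside, world axes, zero at the start; "ft_torque": the same for the moment, N m; "opening": finger opening in m; "grip_force": force on a finger pad.
Only numpy, scipy, OpenCV 4.12 (cv2) and the standard library are available. Lean on these libraries where they do the work, as an engineer would, in place of code of your own. Each camera call takes 0.05 s, during which the arm holds its last target. There are 200 camera calls.

## Task

Put the blue scrubbing brush away under the low wooden riser on the shelf board: slide it head first in through the riser's open front, between the two side panels, until the whole head is under the slats without coming out of the back. Leave it lying bristles down on the board with its handle pointing straight out of the front, let go of it, and leave the orange brush where it lies.

Things in the scene. Friction and masses are not known exactly. Their poses are not given: they have to be found in the camera images.
- blue_brush_grip (a point): Mid-handle of the loose blue plastic scrubbing brush (0.11-0.22 kg, balance point about 45 mm ahead), half-way up, 25 mm above its underside. It lies bristles down; x points to the head, z up. Straight handle 24 mm wide, 20 mm high, underside 15 mm off the board, from 90 mm behind this point to the head 90 mm ahead; a foot at 70-90 mm behind reaches the board.
- blue_brush_head (a point): Centre of the head of the blue brush, half-way up, 22.5 mm above its underside and 130 mm ahead of the grip point; same axes as the grip point. The head is 80 mm long (x), 56 mm wide (y) and 45 mm high, with white bristles below.
- riser_front (a point): Middle of the open front of the fixed wooden riser, at board level (z = 0), between its side panels; x points level into the riser, y across, z up. Opening 120 mm wide, 68 mm high, 160 mm deep, open at the back too; side panels 10 mm thick, roof of five 22 mm slats with gaps, top at 76 mm.
- orange_brush_grip (a point): The same point and axes on a loose orange brush of the same shape, lying on the other side (left or right) from the blue one. A bystander, to be left where it lies.
Mind the look-alikes: they are no part of the job. What is shaped like the part that bears riser_front but red or turquoise is not meant.

How it is judged:
By the outcome, as a careful person would: the job done as asked, in the order asked, and still so for the second after the job is handed in, with the robot touching nothing.
It also fails if it takes over 35 s, if anything falls off the work surface, if the arm or the gripper's body presses on something with over 40 N, if the wrist force passes 120 N, or if a joint passes its speed limit or range.

## Working session

There is one attempt and no reset: what is moved stays moved. The work goes in short steps, Python scripts to look and compute and a tool call to move; the robot and the scene stay as the last step left them, time stands still between calls to the robot, and variables do not carry over. Pictures are saved under pics/ and viewed, at most 10 in all, crops included, and the job is handed in when it is done.

Besides the shell and the picture viewer there is one more tool, called after "Emit:" as name(argument=value, ...) on one line, values as JSON. carry_out: Moves the arm, as the interface text tells. Its arguments: {"type":"object","properties":{"delta_pos":{"type":"array","items":{"type":"array","items":{"type":"number"}}},"twist":{"type":"array","items":{"type":"array","items":{"type":"number"}}},"hand":{"type":"array","items":{"type":"number"}}},"required":["delta_pos","twist","hand"]}

```bash
mkdir -p pics
cat > h.py <<'E'
import numpy as np, cv2
from bench import manip, optics
from scipy.spatial.transform import Rotation as R
def rot(q): return R.from_quat([q[1],q[2],q[3],q[0]]).as_matrix()
def cast(im,uv,z):
    d=rot(im["orientation"])@np.array([(uv[0]-im["cx"])/im["fx"],(uv[1]-im["cy"])/im["fy"],1])
    e=np.array(im["eye"]); return e+d*(z-e[2])/d[2]
def save(im,n): cv2.imwrite("pics/"+n,im["color"][:,:,::-1])
E
python3 - <<'E'
from h import *
import pickle
for n in("top","scene"):
    im=optics.get_image(n); save(im,n+"1.png"); pickle.dump(im,open(n+"1.pkl","wb"))
    print(n,im["eye"],rot(im["orientation"]).round(2).tolist(),im["fx"])
s=manip.get_obs(); print(s["time_s"],s["tool_pos"],s["orientation"])
E
```

```text
top [0.32196689 0.01737564 0.88993818] [[0.02, -0.99, 0.1], [-1.0, -0.02, 0.0], [0.0, -0.1, -1.0]] 443.55359661966554
scene [0.83711761 0.56832083 0.73502713] [[-0.81, 0.41, -0.42], [0.59, 0.58, -0.57], [0.01, -0.71, -0.71]] 508.6477618363754
0.1 [0.20371649 0.48348128 0.23075465] [-1.32252914e-04  1.98072207e-01  9.80187231e-01 -6.13261786e-04]
```

View pics/top1.png

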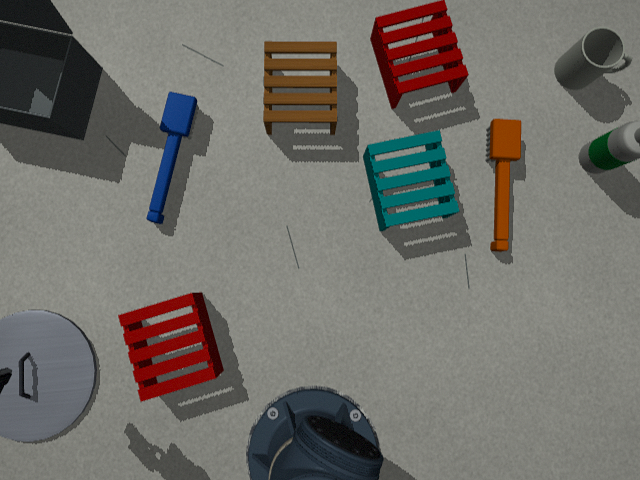

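View pics/scene1.png

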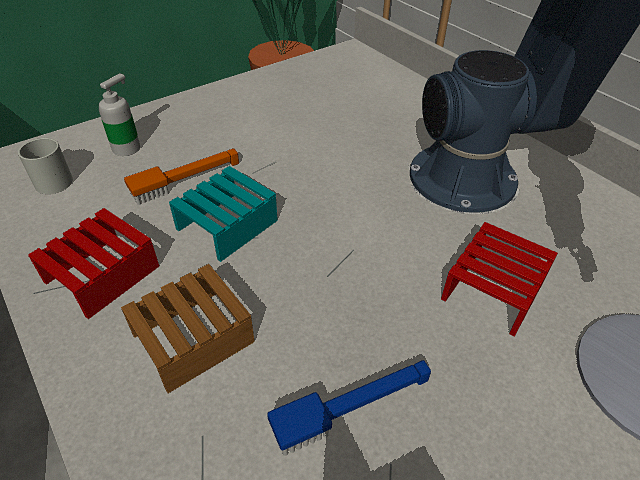

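Candidates: the blue brush at top pixel (172,155) and the orange look-alike at (503,185). The wooden riser is at (301,85), with red ones at (420,50) and (172,345) and a turquoise one at (412,180). I choose the blue brush and the wooden riser. Its front should be the end facing the robot, near (301,130).

```bash
cat >> h.py <<'E'
def big(m):
    c,_=cv2.findContours(m.astype(np.uint8),cv2.RETR_EXTERNAL,cv2.CHAIN_APPROX_NONE)
    return max(c,key=cv2.contourArea)
def blue(im):
    h=cv2.cvtColor(im["color"],cv2.COLOR_RGB2HSV)
    return (abs(h[:,:,0].astype(int)-112)<12)&(h[:,:,1]>170)&(h[:,:,2]>50)
E
python3 - <<'E'
from h import *
import pickle
for n in("top","scene"):
    im=pickle.load(open(n+"1.pkl","rb"))
    m=blue(im); c=big(m); b=cv2.minAreaRect(c); print(n,b,cv2.contourArea(c))
    # rectify mask pixels onto plane z=.035 and do in-plane axis
    v,u=np.nonzero(cv2.drawContours(np.zeros(m.shape,np.uint8),[c],-1,1,-1))
    P=np.array([cast(im,(a,d),.035)[:2] for a,d in zip(u,v)])
    mu=P.mean(0); w,V=np.linalg.eigh(np.cov((P-mu).T)); ax=V[:,1]; ax*=np.sign(ax[0])
    t=(P-mu)@ax; l=(P-mu)@np.array([-ax[1],ax[0]])
    for a in np.arange(-.16,.16,.02):
        k=(t>=a)&(t<a+.02)
        if k.sum()>3: print(round(a+.01,3),l[k].min().round(4),l[k].max().round(4),(mu+ax*(a+.01)+np.array([-ax[1],ax[0]])*(l[k].min()+l[k].max())/2).round(4))
    print("ax",ax,np.degrees(np.arctan2(ax[1],ax[0])),t.min(),t.max())
im=pickle.load(open("top1.pkl","rb")); h=cv2.cvtColor(im["color"],cv2.COLOR_RGB2HSV)
w=((h[:,:,0]>8)&(h[:,:,0]<22)&(h[:,:,1]>110)&(h[:,:,2]>60)); w[:,:240]=0;w[:,360:]=0;w[150:]=0
print("wood hull",cv2.approxPolyDP(cv2.convexHull(np.vstack(cv2.findContours(w.astype(np.uint8),0,2)[0])),2.5,True).reshape(-1,2).tolist())
top=im["color"][20:240,100:360]; im2=pickle.load(open("scene1.pkl","rb"))["color"][250:470,110:450]
a=cv2.resize(top,None,fx=2.2,fy=2.2,interpolation=2); cv2.imwrite("pics/crop1.png",a[:,:,::-1])
E
```

```text
top ((166.9117889404297, 157.35293579101562), (28.619203567504883, 130.2416229248047), 14.03624439239502) 1959.5
-0.15 -0.0092 0.0128 [0.4478 0.3223]
-0.13 -0.0121 0.012 [0.4672 0.3171]
-0.11 -0.012 0.0119 [0.4869 0.3137]
-0.09 -0.012 0.0116 [0.5066 0.3101]
-0.07 -0.0122 0.0113 [0.5262 0.3064]
-0.05 -0.0125 0.0105 [0.5458 0.3025]
-0.03 -0.0122 0.0103 [0.5656 0.2991]
-0.01 -0.0129 0.0098 [0.5852 0.2951]
0.01 -0.0132 0.01 [0.6049 0.2917]
0.03 -0.0288 0.0287 [0.6248 0.2898]
0.05 -0.0267 0.0285 [0.6447 0.2873]
0.07 -0.0274 0.0278 [0.6643 0.2832]
0.09 -0.0273 0.0276 [0.684  0.2798]
0.11 -0.0275 0.0263 [0.7036 0.2757]
ax [ 0.98540691 -0.1702152 ] -9.800331506742465 -0.1561136341860802 0.10510485928364426
scene ((349.8865966796875, 397.494873046875), (40.613853454589844, 168.7505340576172), 66.03751373291016) 4036.5
-0.15 -0.016 0.0177 [0.4521 0.3318]
-0.13 -0.0154 0.0185 [0.4717 0.3282]
-0.11 -0.015 0.013 [0.4907 0.3213]
-0.09 -0.0144 0.0137 [0.5104 0.3176]
-0.07 -0.014 0.0141 [0.53   0.3136]
-0.05 -0.0134 0.0145 [0.5496 0.3098]
-0.03 -0.0131 0.0152 [0.5692 0.3059]
-0.01 -0.0122 0.0158 [0.5889 0.3023]
0.01 -0.0256 0.0203 [0.6075 0.2936]
0.03 -0.0321 0.0287 [0.6272 0.2901]
0.05 -0.0314 0.0292 [0.6469 0.2864]
0.07 -0.0309 0.0297 [0.6665 0.2825]
0.09 -0.0304 0.0302 [0.6861 0.2786]
0.11 -0.0208 -0.0078 [0.7025 0.2604]
ax [ 0.97597518 -0.21788172] -12.584646639293439 -0.1572940560261092 0.10075010512771425
wood hull [[336, 121], [264, 121], [264, 42], [336, 42]]
```

View pics/crop1.png

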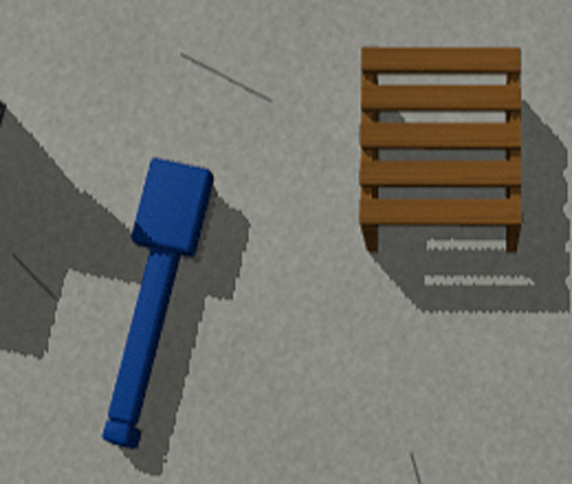

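The crop shows the blue brush with its head at (175,205) and tail at (122,432), and the upright wooden riser at (440,135). Its robot-facing opening sits at crop y≈250, and the brush is unobstructed.

Run:
```python
from h import *
import pickle
im=pickle.load(open("top1.pkl","rb"))
for uv in[(264,121.5),(337,121.5),(264,41.5),(337,41.5)]: print(cast(im,uv,.076).round(4))
for uv in[(268.5,134),(333,134)]: print(cast(im,uv,0).round(4))
h=cv2.cvtColor(im["color"],cv2.COLOR_RGB2HSV)
for c in (266,270,300,334):print(c,[(r,*h[r,c].tolist()) for r in range(116,138,2)])
s=manip.get_obs(); M=rot(s["orientation"]); print(M.round(3).tolist())
yaw=-10.7
g=np.array([.527,.3063,.10]); print("tool-frame shift to 100 mm above grip",(M.T@(g-s["tool_pos"])*1000).round(1))
```

```text
[0.6306 0.1069 0.076 ]
[ 0.6339 -0.0314  0.076 ]
[0.7899 0.1121 0.076 ]
[ 0.7932 -0.0287  0.076 ]
[0.633  0.1051 0.    ]
[ 0.6362 -0.0281  0.    ]
266 [(116, 16, 172, 108), (118, 16, 185, 106), (120, 16, 186, 96), (122, 17, 199, 41), (124, 15, 166, 43), (126, 14, 220, 36), (128, 17, 209, 39), (130, 14, 106, 53), (132, 18, 52, 84), (134, 34, 15, 138), (136, 34, 14, 142)]
270 [(116, 16, 178, 106), (118, 15, 183, 106), (120, 16, 176, 100), (122, 20, 255, 32), (124, 15, 176, 45), (126, 16, 199, 41), (128, 17, 202, 43), (130, 14, 191, 48), (132, 17, 255, 40), (134, 16, 97, 55), (136, 38, 13, 78)]
300 [(116, 16, 171, 112), (118, 17, 185, 110), (120, 16, 180, 106), (122, 15, 46, 55), (124, 30, 9, 83), (126, 36, 15, 85), (128, 36, 17, 77), (130, 34, 13, 135), (132, 39, 12, 146), (134, 38, 13, 79), (136, 30, 16, 78)]
334 [(116, 15, 184, 112), (118, 16, 184, 100), (120, 15, 179, 114), (122, 16, 182, 42), (124, 13, 211, 41), (126, 15, 208, 38), (128, 17, 211, 41), (130, 13, 185, 44), (132, 15, 255, 37), (134, 16, 121, 57), (136, 30, 10, 80)]
[[-0.922, 0.388, -0.001], [0.388, 0.922, -0.001], [0.0, -0.001, -1.0]]
tool-frame shift to 100 mm above grip [-366.7  -37.6  130.8]
```

Emit:
carry_out(delta_pos=[[0,0,0],[0,0,0],[-29,-9.5,10],[-29,-9.5,10],[-29,-9.5,10],[-29,-9.5,10],[-29,-9.5,10],[-29,-9.5,10]], twist=[[0,0,-0.105],[0,0,-0.105],[0,0,0],[0,0,0],[0,0,0],[0,0,0],[0,0,0],[0,0,0]], hand=[85,85,85,85,85,85,85,85])

```text
time_s: 0.77
tool_pos: [0.365, 0.3941, 0.1706]
orientation: [-0.0, 0.094, 0.996, -0.0]
wrist_force: [0.5, 0.7, 0.3]
opening: 0.0851
grip_force: 0.0
```

Emit:
carry_out(delta_pos=[[-29,-9.5,10],[-29,-9.5,10],[-29,-9.5,10],[-29,-9.5,10],[-29,-9.5,10],[-29,-9.5,10],[0,0,0],[0,0,0]], twist=[[0,0,0],[0,0,0],[0,0,0],[0,0,0],[0,0,0],[0,0,0],[0,0,0],[0,0,0]], hand=[85,85,85,85,85,85,85,85])

```text
time_s: 1.43
tool_pos: [0.5249, 0.3051, 0.1099]
orientation: [-0.001, 0.096, 0.995, -0.001]
wrist_force: [-0.7, -0.6, 0.3]
opening: 0.0846
grip_force: 0.0
```

```bash
cat > look.py <<'E'
from h import *
import sys
s=manip.get_obs(); M=rot(s["orientation"]); p=np.array(s["tool_pos"])
print(s["time_s"],p.round(4),"toolx yaw",np.degrees(np.arctan2(M[1,0],M[0,0])),"open",s["opening"],s["grip_force"],np.round(s["wrist_force"],1),"tz",M[:,2].round(3))
E
cat > l2.py <<'E'
from look import *
im=optics.get_image("wrist"); save(im,"w1.png")
c=big(blue(im)); m=cv2.drawContours(np.zeros((480,640),np.uint8),[c],-1,1,-1)
v,u=np.nonzero(m); P=np.array([cast(im,(a,d),.035) for a,d in zip(u,v)])
# tool frame, handle edges per slice of tool x
Q=(P-p)@M
for a in np.arange(-160,120,20):
    k=abs(Q[:,0]*1000-a)<3
    if k.sum()>3: print(a,(Q[k,1].min()*1000).round(1),(Q[k,1].max()*1000).round(1))
print(Q[:,0].min()*1000,Q[:,0].max()*1000)
E
python3 l2.py
```

```text
1.4333 [0.5249 0.3051 0.1099] toolx yaw 169.03109589299729 open 0.08460296029491139 0.0 [-0.7 -0.6  0.3] tz [-0.002 -0.001 -1.   ]
-140 -4.4 1.8
-120 -24.8 30.4
-100 -24.2 30.3
-80 -8.1 14.0
-60 -7.9 13.7
-40 -7.8 13.9
-20 -7.6 13.5
0 -7.5 13.8
20 -7.9 14.0
40 -7.7 14.1
60 -7.5 14.1
80 -7.9 13.8
-137.1639536901186 85.30727868279213
```

View pics/w1.png

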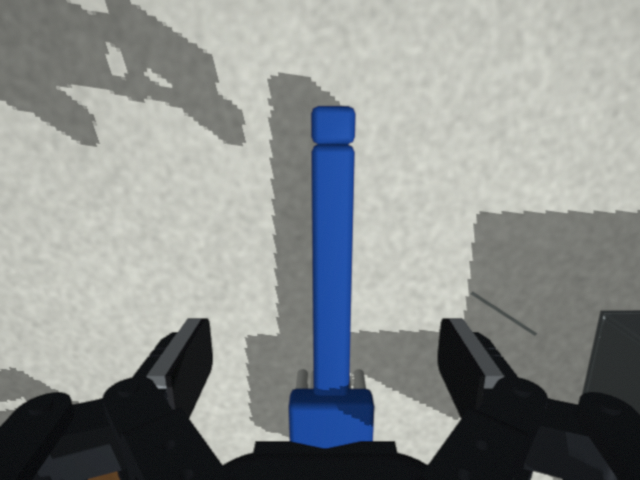

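The wrist view shows the handle vertical in the image from (333,110) to (332,390). It lies parallel to the tool x axis and about 3 mm towards +y, well between the open fingers, so I descend.

Emit:
carry_out(delta_pos=[[-3,3,20],[0,0,25],[0,0,25],[0,0,20],[0,0,12],[0,0,0],[0,0,0],[0,0,0]], twist=[[0,0,0],[0,0,0],[0,0,0],[0,0,0],[0,0,0],[0,0,0],[0,0,0],[0,0,0]], hand=[85,85,85,85,85,85,20,10])

```text
time_s: 2.15
tool_pos: [0.5279, 0.3097, 0.0105]
orientation: [0.001, 0.094, 0.996, 0.0]
wrist_force: [0.2, 0.8, 0.6]
opening: 0.0633
grip_force: 0.0
```

Emit:
carry_out(delta_pos=[[0,0,0],[0,0,0],[0,0,0],[0,0,0],[0,0,0],[0,0,0]], twist=[[0,0,0],[0,0,0],[0,0,0],[0,0,0],[0,0,0],[0,0,0]], hand=[10,10,10,10,10,10])

```text
time_s: 2.65
tool_pos: [0.5283, 0.3092, 0.0104]
orientation: [0.001, 0.094, 0.996, 0.001]
wrist_force: [-0.7, -0.1, 7.4]
opening: 0.0227
grip_force: 59.9
```

```bash
python3 look.py
```

```text
2.65 [0.5283 0.3092 0.0104] toolx yaw 169.18091606641474 open 0.022715769826270847 59.8783278465271 [-0.7 -0.1  7.4] tz [ 0.001  0.001 -1.   ]
```

Emit:
carry_out(delta_pos=[[0,0,-10],[0,0,-10],[0,0,-10],[0,0,0],[20,-10,0],[25,-20,0],[25,-25,0],[20,-30,0]], twist=[[0,0,0],[0,0,-0.07],[0,0,-0.07],[0,0,-0.073],[0,0,0],[0,0,0],[0,0,0],[0,0,0]], hand=[10,10,10,10,10,10,10,10])

```text
time_s: 3.32
tool_pos: [0.438, 0.2213, 0.0395]
orientation: [-0.0, -0.013, 1.0, -0.0]
wrist_force: [0.3, -0.4, -1.5]
opening: 0.0229
grip_force: 59.0
```

Emit:
carry_out(delta_pos=[[10,-30,0],[5,-30,0],[0,-30,0],[0,-30,0],[0,-30,0],[0,-25,0],[0,-12,0],[0,0,0]], twist=[[0,0,0],[0,0,0],[0,0,0],[0,0,0],[0,0,0],[0,0,0],[0,0,0],[0,0,0]], hand=[10,10,10,10,10,10,10,10])

```text
time_s: 3.98
tool_pos: [0.4293, 0.0322, 0.0399]
orientation: [0.0, -0.011, 1.0, -0.0]
wrist_force: [0.3, 0.1, -1.8]
opening: 0.0231
grip_force: 59.1
```

Emit:
carry_out(delta_pos=[[0,0,7],[0,0,7],[0,0,0],[0,0,0]], twist=[[0,0,0],[0,0,0],[0,0,0],[0,0,0]], hand=[10,10,10,10])

```text
time_s: 4.32
tool_pos: [0.4287, 0.0351, 0.0246]
orientation: [-0.001, -0.013, 1.0, -0.0]
wrist_force: [-0.4, 0.9, -2.1]
opening: 0.0227
grip_force: 59.1
```

Run:
```python
from look import *
im=optics.get_image("top"); sc=optics.get_image("scene")
save(im,"t2.png")
def tile(i,a): 
    v,u=np.nonzero(a); return i["color"][max(v.min()-60,0):v.max()+90,max(u.min()-90,0):u.max()+90]
A=im["color"][30:290,210:400]; B=tile(sc,blue(sc))
A=cv2.resize(A,None,fx=2,fy=2); B=cv2.resize(B,(min(500,int(B.shape[1]*520/B.shape[0])),520))
cv2.imwrite("pics/c2.png",np.hstack([A,B])[:,:,::-1])
m=blue(im);v,u=np.nonzero(m); P=np.array([cast(im,(a,d),.058)[:2] for a,d in zip(u,v)])
print(P.min(0),P.max(0))
for x in np.arange(.5,.62,.01):
    k=abs(P[:,0]-x)<.002
    if k.sum()>3: print(x.round(3),P[k,1].min().round(4),P[k,1].max().round(4),P[k,1].mean().round(4))
```

```text
4.3167 [0.4287 0.0351 0.0246] toolx yaw -178.53663194732792 open 0.022694942364106623 59.10886108875275 [-0.4  0.9 -2.1] tz [-0.002 -0.    -1.   ]Traceback (most recent call last):
  File "<stdin>", line 10, in <module>
    return umr_minimum(a, axis, None, out, keepdims, initial, where)
ValueError: zero-size array to reduction operation minimum which has no identity
```

View pics/c2.png

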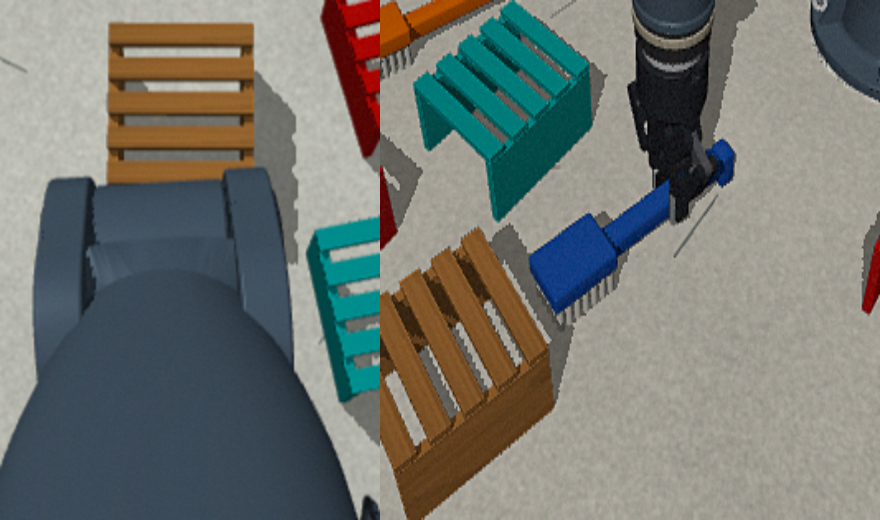

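The brush is held level (right half, head at (575,262)) and lined up with the wooden riser's front opening at (490,285). I lower it to about 6 mm off the board and slide it in.

Emit:
carry_out(delta_pos=[[0,-2,8],[-15,0,0],[-15,0,0],[-15,0,0],[-15,0,0],[0,0,0]], twist=[[0,0,0],[0,0,0],[0,0,0],[0,0,0],[0,0,0],[0,0,0]], hand=[10,10,10,10,10,10])

```text
time_s: 4.92
tool_pos: [0.4927, 0.0341, 0.0171]
orientation: [0.001, -0.012, 1.0, 0.0]
wrist_force: [0.5, -0.1, -1.4]
opening: 0.0227
grip_force: 59.1
```

Emit:
carry_out(delta_pos=[[-15,0,0],[-15,0,0],[-15,0,0],[-15,0,0],[-15,0,0],[-15,0,0],[-4,0,0],[0,0,0]], twist=[[0,0,0],[0,0,0],[0,0,0],[0,0,0],[0,0,0],[0,0,0],[0,0,0],[0,0,0]], hand=[10,10,10,10,10,10,10,10])

```text
time_s: 5.58
tool_pos: [0.5835, 0.0362, 0.0167]
orientation: [-0.0, -0.012, 1.0, -0.0]
wrist_force: [-0.9, -1.0, -2.4]
opening: 0.0234
grip_force: 59.1
```

Emit:
carry_out(delta_pos=[[0,0,3],[0,0,2],[0,0,0],[0,0,0]], twist=[[0,0,0],[0,0,0],[0,0,0],[0,0,0]], hand=[10,10,10,10])

```text
time_s: 5.92
tool_pos: [0.5824, 0.0361, 0.0121]
orientation: [-0.0, -0.012, 1.0, -0.0]
wrist_force: [0.2, -0.8, -2.1]
opening: 0.0233
grip_force: 59.1
```

Run:
```python
from look import *
sc=optics.get_image("scene")
cv2.imwrite("pics/c3.png",cv2.resize(sc["color"][180:420,90:410],None,fx=2,fy=2)[:,:,::-1])
```

```text
5.9167 [0.5824 0.0361 0.0121] toolx yaw -178.61087374423738 open 0.023325792151992892 59.106661677360535 [ 0.2 -0.8 -2.1] tz [-0.001 -0.    -1.   ]
```

View pics/c3.png

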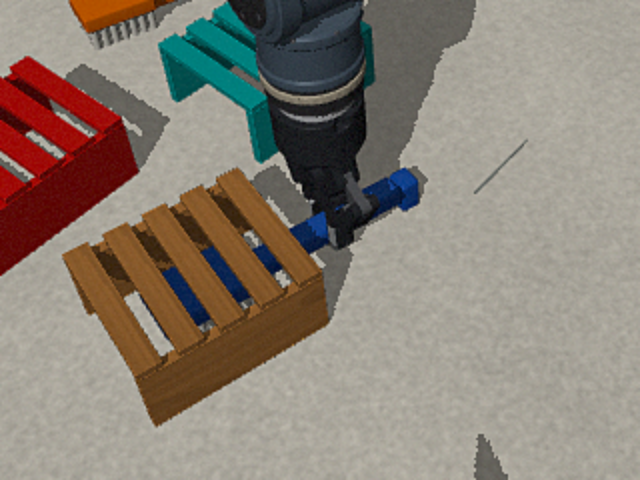

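The head shows between the slats at (185,295) and (230,265), wholly under the roof, and the handle points straight out of the front. I set it down, release and retreat straight up.

Emit:
carry_out(delta_pos=[[0,0,1],[0,0,0.7],[0,0,0],[0,0,0],[0,0,0],[0,0,0],[0,0,0],[0,0,0]], twist=[[0,0,0],[0,0,0],[0,0,0],[0,0,0],[0,0,0],[0,0,0],[0,0,0],[0,0,0]], hand=[10,10,10,30,40,60,70,70])

```text
time_s: 6.63
tool_pos: [0.5835, 0.0361, 0.0107]
orientation: [0.0, -0.012, 1.0, -0.0]
wrist_force: [-1.0, -0.7, 0.4]
opening: 0.0697
grip_force: 0.0
```

Emit:
carry_out(delta_pos=[[0,0,0],[0,0,0],[0,0,0],[0,0,-10],[0,0,-20],[0,0,-30],[10,0,-30],[20,0,-30]], twist=[[0,0,0],[0,0,0],[0,0,0],[0,0,0],[0,0,0],[0,0,0],[0,0,0],[0,0,0]], hand=[70,70,70,70,70,70,70,70])

```text
time_s: 7.3
tool_pos: [0.5546, 0.0354, 0.1324]
orientation: [0.001, -0.012, 1.0, -0.0]
wrist_force: [0.7, -0.5, -0.1]
opening: 0.07
grip_force: 0.0
```

Emit:
carry_out(delta_pos=[[20,30,-10],[20,35,0],[20,35,0],[20,35,0],[20,35,0],[20,35,0],[0,0,0],[0,0,0]], twist=[[0,0,0],[0,0,0],[0,0,0],[0,0,0],[0,0,0],[0,0,0],[0,0,0],[0,0,0]], hand=[70,70,70,70,70,70,70,70])

```text
time_s: 7.97
tool_pos: [0.4274, 0.2392, 0.1415]
orientation: [0.0, -0.014, 1.0, 0.0]
wrist_force: [0.7, -0.2, -0.3]
opening: 0.0699
grip_force: 0.0
```

Run:
```python
from look import *
im=optics.get_image("top"); sc=optics.get_image("scene")
A=im["color"][20:260,220:400]; B=sc["color"][180:420,90:350]
cv2.imwrite("pics/c4.png",cv2.resize(np.hstack([A,B]),None,fx=1.8,fy=1.8)[:,:,::-1])
```

```text
7.9667 [0.4274 0.2392 0.1415] toolx yaw -178.36163549934014 open 0.06985388813433618 0.0 [ 0.7 -0.2 -0.3] tz [ 0.001  0.    -1.   ]
```

View pics/c4.png

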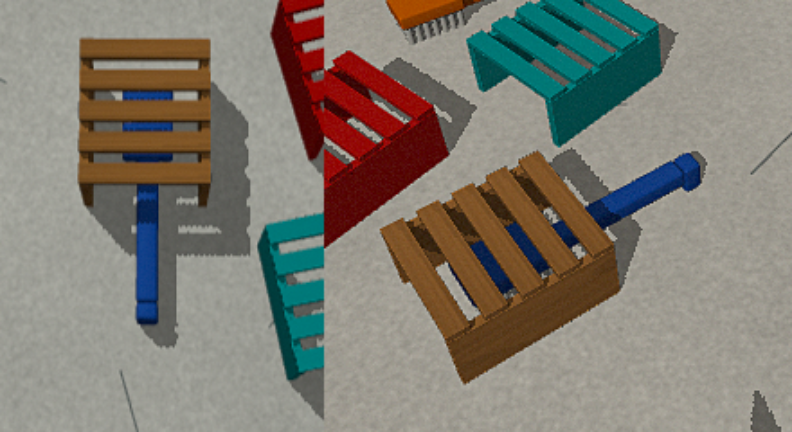

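The head is centred under the slats in the top view at about (147,125), clear of front and back. The handle runs straight out to (147,315), and the gripper is clear of everything.

```bash
python3 -c "
from bench import manip
print(manip.hand_in())"
```

```text
the job is handed in; nothing more can be done
None
```

The blue brush now lies bristles down under the wooden riser, with its whole head beneath the slats and its handle pointing straight out of the front; I let go of it, left the orange brush alone, and handed the job in at about 8 s of robot time.

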